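# Third hand: press a lamp holder onto its sprung spigot

### The job

Fit the square-bodied lamp holder, dish down, over the square spigot of the assembly jig (any of the four ways round), then push it down against the sprung collar with a steady, light push of about 10 N, without ever bottoming the spring, so that I can tighten its grub screw. Keep pushing steadily for a couple of seconds and finish while still holding it pressed: do not let go. Leave everything else on the bench where it is.

Things in the scene. Friction and masses are not known exactly. Their poses are not given: they have to be found in the camera images.
- holder: The lamp holder to fit: white body 42 x 42 mm square, 60 mm tall, in a shallow grey dish 100 mm across with its rim 13 mm up (fingertips stay above). A square bore 18.5 mm wide, parallel to the body's sides, mouths chamfered 2 mm, goes right through along z. About 0.2 kg, upright on the bench, grub screw on +x. Origin: centre of the underside; z up, x and y square to the flats.
- jig: Assembly jig, fixed: dark steel base plate 110 x 110 x 15 mm with an upright square steel spigot, 16 mm wide, in its centre, sides parallel to the plate's edges; tip 110 mm above the bench, its last 5 mm narrowed to 13 mm. Origin: centre of the underside, on the bench; z up, x and y along the plate's edges.
- spigot_tip (a point): Top centre of the spigot, 110 mm above the bench.
- spring_collar (a joint): Spring-loaded aluminium collar round the spigot, 38 x 38 x 8 mm, the stop to push against. Value: how far it is down, in m: 0 = up (top face 55 mm above the bench), 0.020 = bottomed. Its spring pushes up with about 2 N at 0 and 1.2 N more per mm; under the holder's weight and a 10 N push it is about 8 mm down.
- collar_top (a point): Centre of the collar's top face; sinks with the collar.
- round_holder: Leave alone: another lamp holder with the same grey dish, but a round white body, 42 mm in diameter, 60 mm tall, with a closed dark socket mouth. Loose. Origin: centre of the underside. It and the square one may change places.
- stand: Bystander, fixed: a round steel post 16 mm in diameter on a dark round foot 70 mm in diameter, 90 mm tall in all, without spring or collar. Origin: centre of the underside.
- screwdriver: Bystander, loose: screwdriver with a blue handle, about 200 mm long, lying along its x.
- bottle: Bystander, loose: small red plastic bottle, 48 mm in diameter, 120 mm tall. Origin: centre of the underside.
- tray: Bystander, loose: open grey tray of small parts, 160 x 120 x 35 mm. Origin: centre of the underside.
- hub: Bystander, loose: white painted lamp hub, 76 mm in diameter, 50 mm tall, with four short stubs, 130 mm across. Origin: centre of the underside.
- jar: Bystander, loose: clear jar with a steel cap, 60 mm in diameter, 70 mm tall. Origin: centre of the underside.
Things that resemble listed ones, but are neither listed nor needed, are in the scene too. What is shaped like the holder but blue or red is not meant.

How it is judged:
On the way, in this order (a step that is already met when the one before it is completed fails the run):
1. the square lamp holder is lifted off the bench in the gripper (height (world z) of holder above 0.04 m and contact force between the fingers and holder above 1 N), for 0.2 s.
2. it is on the spigot, upright, with its underside below the tip (horizontal distance between holder and jig below 0.005 m and angle between holder's own z axis and vertical below 0.12 rad and (angle between the x axis of holder and the x axis of jig, either way round below 0.2 rad or angle between the x axis of holder and the x axis of jig, either way round above 1.37 rad) and height (world z) of holder below 0.1 m), for 0.1 s.
3. it is held pressed against the collar for one second (horizontal distance between holder and jig below 0.005 m and angle between holder's own z axis and vertical below 0.12 rad and (angle between the x axis of holder and the x axis of jig, either way round below 0.2 rad or angle between the x axis of holder and the x axis of jig, either way round above 1.37 rad) and value of joint spring_collar between 0.004 and 0.0135 m and contact force between jig and holder above 4 N and contact force between the fingers and holder above 2 N), for 1 s.
At the end, for the whole second after the job is handed in: The square holder is on the spigot (axes within 5 mm, upright within 0.12 rad, square with it within 0.2 rad), the robot's fingers touch it and keep the collar pressed 4 to 13.5 mm down (a push of roughly 5 to 16 N), at rest (all of step 3 and linear speed of holder below 0.02 m/s); the arm keeps its last pose, push and grip.
It fails at once if the spring collar is bottomed (value of joint spring_collar above 0.019 m).
It fails at once if another thing on the bench is moved by more than 30 mm (distance of any of round_holder, screwdriver, bottle, tray, hub, jar from where it was at the start of the episode above 0.03 m).
It also fails if it takes over 51 s, if anything falls off the work surface, if the arm or the gripper's body presses on something with over 40 N, if the wrist force passes 120 N, or if a joint passes its speed limit or range.

### The arm

A 6-joint arm with a two-finger parallel gripper is mounted at the origin on the work surface. World frame = base frame: x ahead of the robot, y to its left, z up, the work surface at z = 0. Lengths are in m, angles in rad, forces in N, time in s.
With the tool pointing down it reaches from about 0.375 to 0.975 m from the base axis. Payload 3.8 kg.
Tool frame: the origin (TCP) lies on the centre line of the jaws, within the pads' length; the fingertips stand 25 mm ahead of it and the grasp point (between the pads) lies 6 mm ahead of it (bot.tips_ahead is the distance from the TCP to the fingertips, in m); y points along the fingers, x is the direction in which the jaws open and shut, and the axes are right-handed (so a half turn about y gives the same grasp; the last joint's range is limited). The gripper opens to 85 mm and grips with 20 to 120 N. Pads are 22 mm wide; open, the fingers measure 114 mm over their backs; the gripper's body (76 mm by 85 mm) begins 54 mm behind the grasp point. The pads swing forward as they close: fully open they stand 13 mm farther back than shut.
Start: joints at [-1.333, 0.264, 1.604, -0, 1.274, -0.037], TCP at [0.183, -0.65, 0.216] pointing down, gripper open.
Joint ranges: [-2.63, 2.63], [-0.94, 2.18], [0.31, 2.57], [-1.31, 4.45], [0, 2.66], [-2.55, 2.55]. Speed limits (rad/s): [2.57, 2.57, 3.14, 3.14, 3.14, 3.14].

### API

Orientations are given as a unit quaternion [w, x, y, z].
In Python, from rig import bot, vision gives the robot as it stands. Calls block until the motion is done:
- bot.goto(position, orientation): joint-space move of the TCP to a pose.
- bot.move_straight(position, rotation=None, vel=0.15, guard=None): straight line of the TCP; rotation=None keeps the orientation; vel is the mean speed in m/s. With guard (N) it stops when the force on the tool has changed by that much, and returns True; else False.
- bot.move_j(angles): joint-space move.
- bot.grip(opening, strength=None): opening from 0.0 (shut) to 1.0 (fully open); strength is the grip in N (None keeps the last); returns when the fingers have stopped.
- bot.wait(seconds).
- bot.inverse_kinematics(position, orientation): joint angles nearest the present ones, or None.
- bot.read_state(): the state.
- vision.capture(name): name is "scene" or "side" or "wrist"; returns the picture (480x640x3 uint8, red, green, blue); there is no depth.
- vision.calibration(name): a dict with "fx", "fy", "cx", "cy" (pixels), "world_from_camera" (4x4, takes a point from camera to world coordinates); the wrist camera has in their place "T_tool_cam" (4x4, takes a point from camera to tool coordinates, whose origin is the TCP and whose axes are the tool frame's). Camera axes: x right, y up, looking along -z (the intrinsics and any distortion apply to the point x, -y, -z); pixel columns grow to the right and rows downward; lengths in m; the calibration is good to about 2 mm. A picture is of the moment at which its call begins: read the wrist's pose just before it. calibration takes no time and is no camera call.
A pose or a line that the arm cannot do raises bot.Unreachable and nothing moves.
- bot.sign_off(): hands the job in, once; it reports no verdict.
Trained networks look in the newest picture that a camera, given by its name, has taken for a name from the list of things; names that differ only in an ending like _2 or _b are one class to them, and where a whole thing is asked for, a point or a joint stands for the part that bears it (a point fixed in the world has none). Each returns a list of dicts, best first, with "confidence" (0 to 1); they miss things now and then, are a little off and sometimes report something else, mostly with a low value. They report only what shows in the picture. A call takes as long as a camera call. They do not tell look-alikes from the thing itself.
- vision.silhouettes(query, camera): "pixels" (480x640 bool, what is visible of it) and "extent" ([left, top, right, bottom] in pixels, round what is visible of it).
- vision.mark_of(query, camera): "location" ([column, row] in pixels: a listed point, or the origin of a listed thing).
The state is a dict: "time_s": time; "q": joint angles; "qvel": joint speeds; "joint_torque": joint torques, N m; "position": TCP position; "eef_rot": TCP orientation; "ft_force": force on the tool from outside, world axes, zero at the start; "wrist_torque": the same for the moment, N m; "opening": opening from 0.0 (shut) to 1.0 (fully open).
Only numpy, scipy, OpenCV 4.12 (cv2) and the standard library are available. Lean on these libraries where they do the work, as an engineer would, in place of code of your own. Each camera call takes 0.05 s, during which the arm holds its last target. There are 200 camera calls.

## Working session

There is one attempt and no reset: what is moved stays moved. The work goes in short steps, each a Python script; the robot and the scene stay as the last script left them, time stands still between calls to the robot, and variables do not carry over. Pictures are saved under pics/ and viewed, about 8 in all and at most 12, crops included, and the job is handed in when it is done.

```bash
mkdir -p pics; ls
cat > h.py <<'E'
import numpy as np, cv2
from rig import bot, vision
from scipy.spatial.transform import Rotation as R
def save(im,name): cv2.imwrite('pics/'+name+'.png',cv2.cvtColor(im,cv2.COLOR_RGB2BGR))
def toolT():
    s=bot.read_state(); T=np.eye(4); q=s['eef_rot']; T[:3,:3]=R.from_quat(np.roll(q,-1)).as_matrix(); T[:3,3]=s['position']; return T
def camT(name,T=None):
    c=vision.calibration(name)
    W=np.array(c['world_from_camera']) if 'world_from_camera' in c else (toolT() if T is None else T)@np.array(c['T_tool_cam'])
    return c,W
def ground(name,px,z,T=None):
    c,W=camT(name,T); K=np.array([[c['fx'],0,c['cx']],[0,c['fy'],c['cy']],[0,0,1.]])
    d=np.array(c.get('distortion',c.get('dist',np.zeros(5))),float)
    p=cv2.undistortPoints(np.array([[px]],float),K,d)[0,0]
    v=W[:3,:3]@np.array([p[0],-p[1],-1]); o=W[:3,3]; return o+v*(z-o[2])/v[2]
def project(name,P,T=None):
    c,W=camT(name,T); p=np.linalg.inv(W)@np.append(P,1); p=np.array([p[0],-p[1],-p[2]])
    K=np.array([[c['fx'],0,c['cx']],[0,c['fy'],c['cy']],[0,0,1.]])
    d=np.array(c.get('distortion',c.get('dist',np.zeros(5))),float)
    return cv2.projectPoints(p.reshape(1,3),np.zeros(3),np.zeros(3),K,d)[0].ravel()
E
python3 - <<'E'
from h import *
ims={}
for n in ['scene','side']:
    im=vision.capture(n); save(im,n+'0'); c=vision.calibration(n); print(n,{k:(np.round(v,3).tolist() if not isinstance(v,str) else v) for k,v in c.items()})
    for q,z in [('holder',0),('round_holder',0),('jig',0),('spigot_tip',.11),('stand',0),('bottle',0),('hub',0),('jar',0),('tray',0),('screwdriver',0.01)]:
        for m in vision.mark_of(q,n):
            print(n,q,round(m['confidence'],2),np.round(m['location'],1),ground(n,m['location'],z).round(3)[:2])
print(vision.calibration('wrist'))
print(bot.read_state())
E
```

```text
pics
scene {'fx': 570.528, 'fy': 570.528, 'cx': 324.624, 'cy': 243.057, 'world_from_camera': [[0.881, -0.271, 0.387, 1.102], [0.473, 0.521, -0.711, -1.041], [-0.009, 0.809, 0.587, 0.99], [0.0, 0.0, 0.0, 1.0]]}
scene holder 0.86 [261.3 308.4] [ 0.44  -0.168]
scene holder 0.7 [282.7 270.2] [ 0.407 -0.009]
scene holder 0.69 [329.9 302.8] [ 0.586 -0.068]
scene round_holder 0.56 [309.6 343.3] [ 0.61  -0.217]
scene jig 0.7 [357.6 256.2] [0.563 0.145]
scene spigot_tip 0.7 [361.4 225.2] [0.572 0.144]
scene stand 0.79 [387.3 308.6] [ 0.725 -0.019]
scene bottle 0.74 [297.  415.2] [ 0.688 -0.409]
scene hub 0.81 [423.2 258.9] [0.734 0.219]
scene jar 0.83 [321.7 190.1] [0.296 0.422]
scene tray 0.88 [389.9 205.4] [0.539 0.439]
scene tray 0.21 [296.7 416.5] [ 0.689 -0.412]
scene screwdriver 0.93 [191.5 342.2] [ 0.365 -0.352]
side {'fx': 484.824, 'fy': 484.824, 'cx': 313.447, 'cy': 246.469, 'world_from_camera': [[-0.933, 0.161, -0.322, 0.157], [-0.36, -0.464, 0.809, 0.93], [-0.019, 0.871, 0.491, 0.672], [0.0, 0.0, 0.0, 1.0]]}
side holder 0.94 [365.  256.6] [ 0.446 -0.172]
side holder 0.7 [360.  288.
[... 1135 characters left out ...]
00000e+00,
         1.00000000e+00]])}
{'time_s': 1.1, 'q': array([-1.33291284e+00,  2.63890692e-01,  1.60402656e+00,  3.10945068e-07,
        1.27368869e+00, -3.68677214e-02]), 'qvel': array([ 0.00148807, -0.00014243,  0.00083121,  0.00181188,  0.00025991,
        0.00034264]), 'joint_torque': array([ 3.23729373e-04, -5.15081298e+01, -3.67733681e+01, -6.58284648e-05,
        9.34418495e-04, -1.86213481e-05]), 'position': array([ 0.18314833, -0.64966264,  0.21647163]), 'eef_rot': array([ 0.56376439, -0.56375829,  0.42682104, -0.4268139 ]), 'ft_force': array([ 0.24338111, -0.04363249, -0.34594606]), 'wrist_torque': array([-0.01973884,  0.03804077, -0.05016503]), 'opening': 0.9969562774868777}
```

View scene.

Run:
```python
import cv2
a=cv2.imread('pics/scene0.png')[150:430,170:500]; b=cv2.imread('pics/side0.png')[190:350,170:470]
cv2.imwrite('pics/v1.png',cv2.resize(a,None,fx=2.1,fy=2.1,interpolation=cv2.INTER_CUBIC)); cv2.imwrite('pics/v2.png',cv2.resize(b,None,fx=2.6,fy=2.6,interpolation=cv2.INTER_CUBIC))
```

```text
(no output)
```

View pics/v1.png

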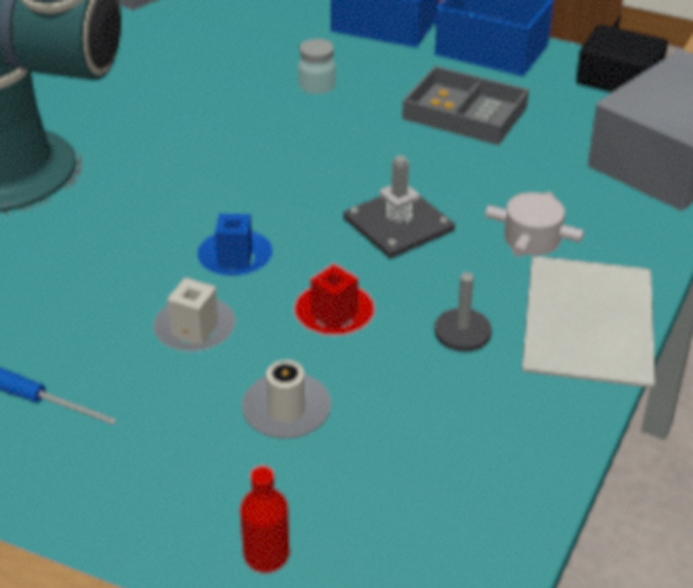

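View pics/v2.png

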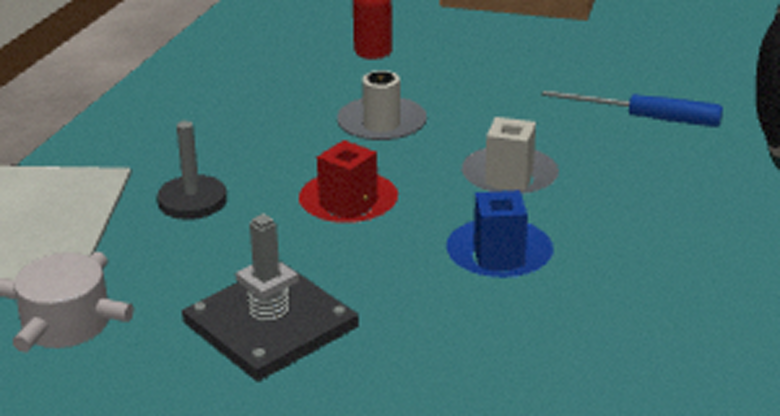

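The candidates are: white square holder, scene (261,308), the one I want; white round holder (310,343); blue square (283,270); red square (330,303). The jig, scene (358,256), has the square spigot and collar. The stand at (387,309) is round. Next I'll take close looks with the wrist camera.

```bash
cat >> h.py <<'E'
def quat(a):  # tool x at world yaw a, tool y down
    c,s=np.cos(a),np.sin(a); M=np.array([[c,0,-s],[s,0,c],[0,-1,0.]])
    return np.roll(R.from_matrix(M).as_quat(),1)
def yaw(): T=toolT(); return np.arctan2(T[1,0],T[0,0])
E
python3 - <<'E'
from h import *
T=toolT(); print(T.round(2)); a0=yaw(); q1=-1.333
for n,p in [('jig',[.568,.143,.27]),('holder',[.443,-.170,.25])]:
    a=a0-q1+np.arctan2(p[1],p[0])
    print(n,a,bot.inverse_kinematics(np.array(p),quat(a)).round(2))
    bot.goto(np.array(p),quat(a)); bot.wait(.2)
    T=toolT(); np.save(n+'T.npy',T); im=vision.capture('wrist'); save(im,'w_'+n)
    for q in ['holder'] if n=='holder' else ['jig','spigot_tip','collar_top']:
        for m in vision.mark_of(q,'wrist'):
            print(q,round(m['confidence'],2),np.round(m['location'],1),ground('wrist',m['location'],{'spigot_tip':.11,'collar_top':.055}.get(q,0),T).round(4))
    s=vision.silhouettes(n,'wrist')
    for k,x in enumerate(s): print(x['confidence'],x['extent']); np.save(f'm_{n}{k}.npy',x['pixels'])
    print(bot.read_state()['time_s'])
a=cv2.imread('pics/w_jig.png');b=cv2.imread('pics/w_holder.png')
cv2.imwrite('pics/v3.png',cv2.resize(np.hstack([a[60:,100:540],b[60:,100:540]]),None,fx=.9,fy=.9))
E
```

```text
[[ 0.27 -0.    0.96  0.18]
 [-0.96  0.    0.27 -0.65]
 [-0.   -1.    0.    0.22]
 [ 0.    0.    0.    1.  ]]
jig 0.28358976865131574 [ 0.2   0.07  1.73 -0.    1.34 -0.08]
jig 0.97 [314.7 188.5] [0.5688 0.1469 0.    ]
spigot_tip 0.68 [320.8 206.8] [0.5735 0.1498 0.11  ]
collar_top 0.97 [316.  196.5] [0.5698 0.1478 0.055 ]
0.62 [250.8, 124.8, 383.1, 251.2]
4.6417
holder -0.3294624975167473 [-0.42 -0.14  1.97 -0.    1.31 -0.09]
holder 0.64 [307.8 188. ] [ 0.4397 -0.1593  0.    ]
holder 0.61 [241.4  71.5] [ 0.4135 -0.0198  0.    ]
holder 0.57 [402.2  50.9] [ 0.5793 -0.0553  0.    ]
0.94 [188.3, 15.3, 286.2, 122.1]
0.76 [354.4, 0.1, 461.0, 101.7]
0.58 [265.3, 146.9, 349.8, 230.4]
6.2667
```

View pics/v3.png

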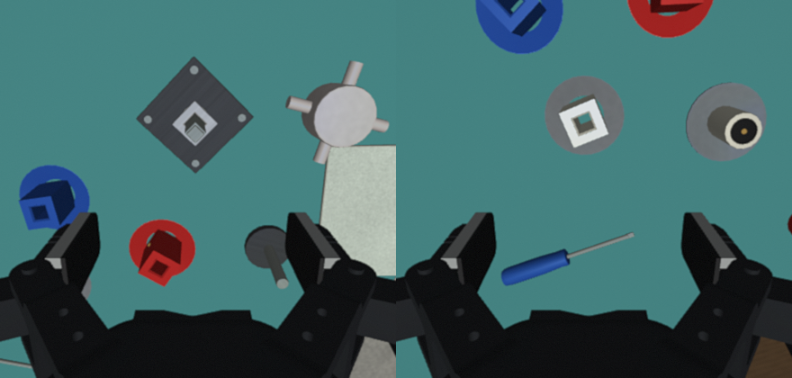

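The left view shows the jig with its square spigot and collar. The right view shows the white square holder with an open bore in its grey dish, with the round one to its right. I'll measure the centres and yaws from segmented outlines.

Run:
```python
from h import *
def rect(cont,z,T):
    P=np.array([ground('wrist',p,z,T)[:2] for p in cont.reshape(-1,2).astype(float)],np.float32)
    (c,s,a)=cv2.minAreaRect((P*1000).astype(np.float32)); return np.array(c)/1000,s,a
T=np.load('jigT.npy'); m=np.load('m_jig0.npy').astype(np.uint8)
c=max(cv2.findContours(m,0,1)[0],key=cv2.contourArea); print('jig plate',rect(c,.015,T))
T=np.load('holderT.npy'); im=cv2.imread('pics/w_holder.png'); m=(im.min(2)>190).astype(np.uint8)
m[:120]=0;m[250:]=0;m[:,:250]=0;m[:,370:]=0
c=max(cv2.findContours(m,0,1)[0],key=cv2.contourArea); print('holder top',rect(c,.06,T),cv2.boundingRect(c))
hsv=cv2.cvtColor(im,cv2.COLOR_BGR2HSV); m=(hsv[...,1]<60).astype(np.uint8);m[:120]=0;m[250:]=0;m[:,:250]=0;m[:,370:]=0
c=max(cv2.findContours(m,0,1)[0],key=cv2.contourArea);P=np.array([ground('wrist',p,.013,T)[:2] for p in c.reshape(-1,2).astype(float)],np.float32)
print('dish',cv2.minEnclosingCircle(P*1000))
print(project('wrist',[.443,-.170,.06],T),project('scene',[.443,-.17,.06]))
# top faces in fixed cams
for n,px in [('scene',(261,308)),('side',(365,257))]:
    g=cv2.imread(f'pics/{n}0.png'); hs=cv2.cvtColor(g,cv2.COLOR_BGR2HSV); w=np.zeros_like(hs[...,0]); x,y=px; w[y-50:y+30,x-50:x+50]=1
    m=((hs[...,1]<70)&(w>0)).astype(np.uint8); c=max(cv2.findContours(m,0,1)[0],key=cv2.contourArea); 
    e=np.array([ground(n,p,.013)[:2] for p in c.reshape(-1,2).astype(float)]); print(n,cv2.boundingRect(c), e.min(0),e.max(0))
```

```text
jig plate (array([0.56894287, 0.14767876]), (109.89981842041016, 110.16478729248047), 62.194496154785156)
holder top (array([ 0.44121216, -0.15881728]), (41.387516021728516, 41.32381820678711), 3.736431837081909) (282, 171, 53, 52)
dish ((441.2253112792969, -158.85336303710938), 49.32193374633789)
[313.4390238  206.80876025] [259.98332623 291.35524639]
scene (243, 282, 39, 35) [ 0.38146393 -0.2104744 ] [ 0.48946978 -0.09212028]
side (348, 235, 37, 29) [ 0.39233597 -0.26934251] [ 0.49023568 -0.11497745]
```

```bash
cat >> h.py <<'E'
def rect(cont,z,T):
    P=np.array([ground('wrist',p,z,T)[:2] for p in cont.reshape(-1,2).astype(float)],np.float32)
    (c,s,a)=cv2.minAreaRect((P*1000).astype(np.float32)); return np.array(c)/1000,s,a
def white_top(im,z,T,guess):
    m=(im.min(2)>185).astype(np.uint8); n,l,st,ce=cv2.connectedComponentsWithStats(m)
    u=project('wrist',np.append(guess,z),T); k=min((i for i in range(1,n) if st[i,4]>800),key=lambda i:np.linalg.norm(ce[i]-u))
    c=max(cv2.findContours((l==k).astype(np.uint8),0,1)[0],key=cv2.contourArea); return rect(c,z,T)
E
python3 - <<'E'
from h import *
h=np.array([.4412,-.1588]); a=np.radians(3.7)
bot.goto(np.append(h,.15),quat(a)); bot.wait(.2)
T=toolT(); im=vision.capture('wrist'); save(im,'w_h2')
c,s,g=white_top(im,.06,T,h); print(T[:3,3],c,s,g)
g=(g+45)%90-45
if abs(g-3.7)<4 and np.linalg.norm(c-h)<.008 and max(s)<46:
    bot.goto(np.append(c,.15),quat(np.radians(g)))
    hit=bot.move_straight(np.append(c,.050),vel=.1,guard=8); print('hit',hit)
    f0=bot.read_state()['ft_force']
    if not hit:
        bot.grip(0,60); s=bot.read_state(); print('open',s['opening'],s['ft_force'],s['position'])
        T=toolT(); im=vision.capture('wrist'); save(im,'w_h3')
print(bot.read_state()['time_s'])
cv2.imwrite('pics/v4.png',np.hstack([cv2.imread('pics/w_h2.png')[100:400,150:500],cv2.imread('pics/w_h3.png')[100:400,150:500]]))
E
```

```text
[ 0.4433486  -0.15982483  0.15276367] [ 0.44121872 -0.15890219] (41.80704879760742, 40.78489685058594) 3.628465175628662
hit False
open -0.0011286828139948344 [-0.13561832  0.20393152  0.15744868] [ 0.44117865 -0.15888313  0.04997232]
9.2167
```

View pics/v4.png

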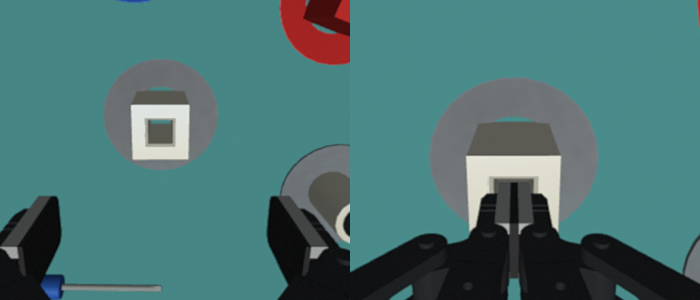

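Run:
```python
from h import *
print(bot.tips_ahead, bot.read_state()['opening'])
out=[]
for n in ['scene','side']:
    im=vision.capture(n); save(im,n+'1'); 
    T=toolT()
    for y,col in [(0,(255,255,0)),(.025,(255,0,255))]:
        u=project(n,(T@np.array([0,y,0,1]))[:3]); cv2.circle(im,tuple(int(round(v)) for v in u),1,col,-1)
    u=u.astype(int); cr=im[u[1]-60:u[1]+50,u[0]-65:u[0]+65]; out.append(cv2.resize(cr,(390,330),interpolation=cv2.INTER_CUBIC))
save(np.hstack(out),'v5')
```

```text
0.025 0.0017571982137293796
```

View pics/v5.png

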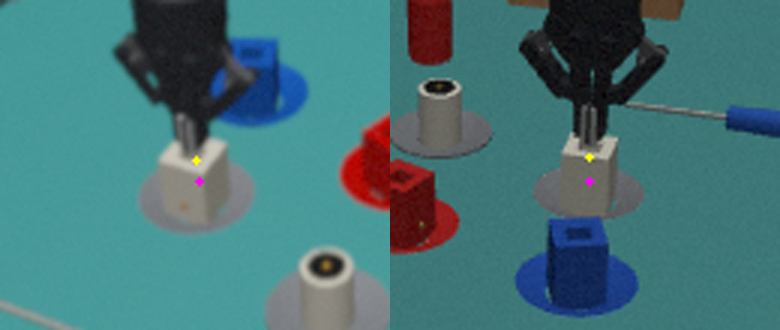

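Run:
```python
from h import *
T=toolT(); P={}
for n in ['scene','side']:
    P[n]=project(n,(T@np.array([0,.025,0,1]))[:3]).astype(int)-[65,60]
def tri(a,b):
    A=[];B=[]
    for n,p in (('scene',a),('side',b)):
        u=P[n]+np.array(p)/3; o=camT(n)[1][:3,3]; d=ground(n,u,0)-o; d/=np.linalg.norm(d); M=np.eye(3)-np.outer(d,d); A.append(M);B.append(M@o)
    x=np.linalg.lstsq(np.vstack(A),np.hstack(B),rcond=None)[0]; return x.round(4),[np.linalg.norm(A[i]@x-B[i]).round(4) for i in (0,1)]
print('tip',tri((188,157),(200,150))); print('top centre',tri((195,152),(200,147)))
# zoomed crops
o=[]
for n in ['scene','side']:
    im=cv2.imread(f'pics/{n}1.png'); x,y=P[n]+[64,48]; o.append(cv2.resize(im[y-28:y+28,x-28:x+28],(395,395),interpolation=cv2.INTER_CUBIC))
cv2.imwrite('pics/v6.png',np.hstack(o))
```

```text
tip (array([ 0.4395, -0.1642,  0.0537]), [np.float64(0.0016), np.float64(0.0016)])
top centre (array([ 0.4411, -0.1602,  0.0577]), [np.float64(0.001), np.float64(0.001)])
```

View pics/v6.png

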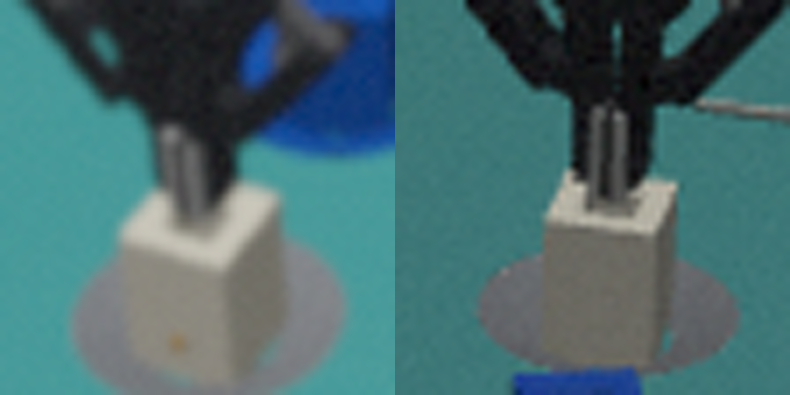

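The fingers shut completely with nothing between them. Triangulation confirms the holder is at (0.441,-0.160), so the lateral position is right. The tips appear at about z = 0.055–0.06, well above the 0.025 I expected. I'll back off and touch the bare bench with the fingers shut, to measure where the tips really are.

Run:
```python
from h import *
g=np.radians(3.63); q=quat(g)
bot.move_straight([.4412,-.1589,.13],vel=.2)
T=toolT(); im=vision.capture('wrist'); print('holder after',white_top(im,.06,T,[.4412,-.1589]))
for n in ['screwdriver','round_holder']:
    pass
s=vision.silhouettes('screwdriver','wrist'); print([(x['confidence'],[ground('wrist',p,0,T).round(3)[:2] for p in (x['extent'][:2],x['extent'][2:])]) for x in s])
bot.goto([.52,-.285,.09],q); bot.wait(.2)
save(vision.capture('wrist'),'w_t')
f=bot.read_state()['ft_force']
hit=bot.move_straight([.52,-.285,-.035],vel=.05,guard=4)
s=bot.read_state(); print(hit,s['position'],s['ft_force']-f,s['opening'],s['time_s'])
save(vision.capture('side'),'s_t')
bot.move_straight([.52,-.285,.10],vel=.2)
print(bot.read_state()['time_s'])
```

```text
holder after (array([ 0.44117477, -0.15895146]), (41.964542388916016, 41.29733657836914), 3.682262420654297)
[(0.52, [array([ 0.25 , -0.341]), array([ 0.457, -0.356])])]
True [ 0.5198892  -0.28493196 -0.01471611] [-1.36150453  1.11564952  3.74488866] -0.0016878556405804813 12.725
13.5
```

Shut, the tips touch the bench at a reported z of -0.0147, so they sit about 40 mm further back than stated. I'll lower all commanded heights by 40 mm. The holder hasn't been disturbed.

Run:
```python
from h import *
OFF=.040
g=np.radians(3.65); c=[.4412,-.1589]; q=quat(g)
bot.grip(1.0)
bot.goto([*c,.10],q)
hit=bot.move_straight([*c,.050-OFF],vel=.1,guard=6); print('hit',hit,bot.read_state()['position'])
if not hit:
    bot.grip(0,60); s=bot.read_state(); print('open',s['opening'],s['ft_force'])
    if s['opening']>.3:
        f=s['ft_force']; bot.move_straight([*c,.14],vel=.15); bot.wait(.3); s=bot.read_state(); print('lift',s['opening'],s['ft_force']-f,s['position'])
save(vision.capture('wrist'),'w_l'); save(vision.capture('side'),'s_l'); print(bot.read_state()['time_s'])
a=cv2.imread('pics/w_l.png')[100:440,130:530]; b=cv2.imread('pics/s_l.png')[130:330,250:485]
cv2.imwrite('pics/v7.png',np.hstack([a,cv2.resize(b,(400,340))]))
```

```text
hit False [ 0.44187742 -0.15923471  0.01053257]
open 0.48066717083745525 [-5.00435389e-01 -1.42958811e-03  4.54343843e+00]
lift 0.4865226181838364 [ 1.14907505 -0.16073629 -6.59850649] [ 0.44076653 -0.15871777  0.13924922]
17.875
```

View pics/v7.png

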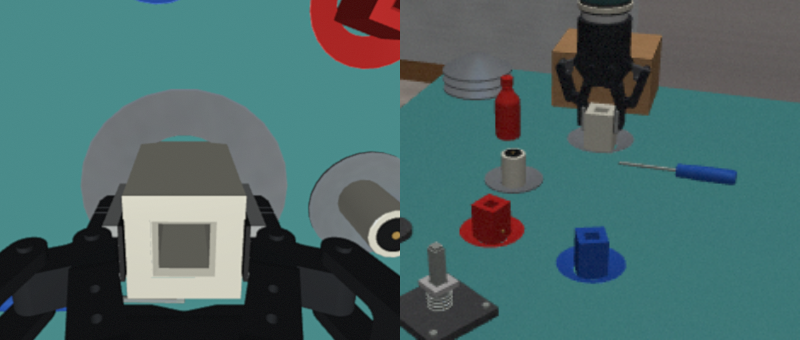

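Held and lifted: opening 0.48 (about 41 mm), and the body is square in the pads. Next I'll measure its in-hand offset, go over the jig and descend guarded.

Run:
```python
from h import *
T=toolT(); im=vision.capture('wrist'); c,s,g=white_top(im,T[2,3]-.010+.06,T,T[:2,3]); 
off=T[:3,:3].T@np.append(c-T[:2,3],0); g=(g+45)%90-45; rel=g-np.degrees(yaw()); print('top',c,s,g,'off',off.round(4),'rel yaw',rel)
if max(abs(off[0]),abs(off[2]))>.006 or abs(rel)>5 or max(s)>46: raise SystemExit('check')
a=np.radians(-27.8-rel); q=quat(a); M=R.from_quat(np.roll(q,-1)).as_matrix()
J=np.array([.5689,.1477]); p=J-(M@off)[:2]; np.save('place.npy',np.append(p,a)); print('p',p)
bot.move_straight([*T[:2,3],.17],vel=.2)
bot.goto([*p,.17],q); bot.wait(.2)
bot.move_straight([*p,.128],vel=.1); bot.wait(.2)
s=bot.read_state(); print(s['position'],s['ft_force'],s['time_s'])
o=[]
for n in ['scene','side']:
    im=vision.capture(n); u=project(n,[*J,.11]).astype(int); 
    o.append(cv2.resize(im[u[1]-50:u[1]+70,u[0]-65:u[0]+65],(390,360),interpolation=cv2.INTER_CUBIC))
save(np.hstack(o),'v8')
```

```text
top [ 0.44142322 -0.15823811] (41.234962463378906, 41.06369400024414) 3.7036080360412598 off [ 0.0005 -0.      0.0006] rel yaw 0.055479977114291756
p [0.56820942 0.14744198]
[0.5690216  0.14762398 0.12904406] [ 0.15032778  0.55199862 -1.5695058 ] 20.45
```

View pics/v8.png

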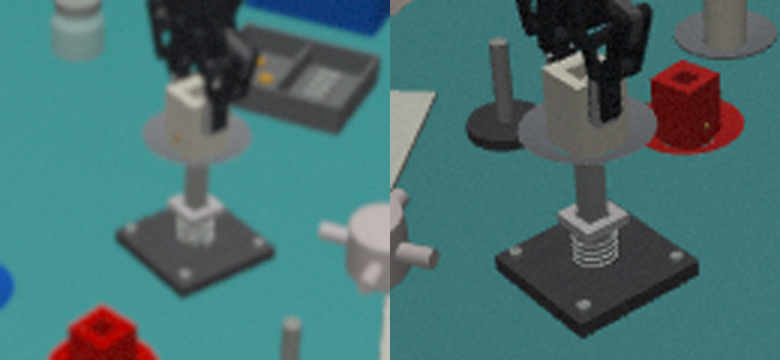

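Both views show the holder centred over the spigot and square with the plate. Descending with a guard.

Run:
```python
from h import *
x,y,a=np.load('place.npy')
f=bot.read_state()['ft_force']
hit=bot.move_straight([x,y,.072],vel=.04,guard=4); s=bot.read_state(); print(hit,s['position'],s['ft_force']-f,s['wrist_torque'],s['opening'],s['time_s'])
if not hit:
    # measure free force, then approach the collar
    bot.wait(.2); f=bot.read_state()['ft_force']; np.save('f0.npy',f)
    for z in (.068,.066,.064,.062,.060):
        h=bot.move_straight([x,y,z],vel=.02,guard=8); bot.wait(.15); s=bot.read_state(); print(z,h,s['position'].round(4),(s['ft_force']-f).round(2))
        if h or s['ft_force'][2]-f[2]>6: break
print(bot.read_state()['time_s'])
```

```text
True [0.56844303 0.14748386 0.11540449] [ 0.39743394 -0.37796698  6.53721409] [-0.03206911  0.13444533 -0.0476491 ] 0.4824274372306321 21.1333
21.1333
```

Run:
```python
from h import *
x,y,a=np.load('place.npy')
offs=[(0,0),(-2,0),(-1.4,-1.4),(-1.4,1.4),(0,2),(0,-2),(2,0),(-3.5,0),(0,3.5),(0,-3.5),(3.5,0)]
for dx,dy in offs:
    X,Y=x+dx/1e3,y+dy/1e3
    bot.move_straight([X,Y,.119],vel=.08); bot.wait(.25); s0=bot.read_state()
    hit=bot.move_straight([X,Y,.104],vel=.04,guard=4); s=bot.read_state()
    df=s['ft_force']-s0['ft_force']; dt=s['wrist_torque']-s0['wrist_torque']
    print((dx,dy),hit,s0['position'].round(4),s['position'].round(4),df.round(2),dt.round(3),round(s['time_s'],2))
    if s['position'][2]<.110 and not hit: np.save('place.npy',[X,Y,a]); print('IN'); break
    if s['time_s']>29: break
```

```text
(0, 0) True [0.5679 0.1473 0.1185] [0.5687 0.1476 0.1153] [-0.08  0.15  7.23] [ 0.051  0.152 -0.03 ] 21.88
(-2, 0) True [0.5675 0.1472 0.1196] [0.5679 0.1474 0.1155] [-6.6   1.47  4.2 ] [ 0.421  1.025 -0.039] 22.64
(-1.4, -1.4) True [0.5669 0.146  0.1186] [0.5672 0.1461 0.1156] [-5.04  1.78  3.68] [0.374 0.961 0.071] 23.38
(-1.4, 1.4) True [0.5676 0.1477 0.1186] [0.568  0.1478 0.1165] [-4.45  5.24 -1.84] [0.989 0.855 0.051] 24.09
(0, 2) True [0.5682 0.1486 0.1182] [0.5684 0.1486 0.1161] [-2.37  3.15  0.99] [0.58  0.55  0.008] 24.8
(0, -2) True [0.5678 0.1453 0.1188] [0.5687 0.1461 0.1139] [ 4.29  3.87 -1.9 ] [ 0.568 -0.685  0.041] 25.55
(2, 0) False [0.5698 0.1473 0.1188] [0.5698 0.1474 0.1035] [ 0.83 -0.36  0.16] [-0.048 -0.03  -0.092] 26.57
IN
```

Run:
```python
from h import *
x,y,a=np.load('place.npy')
bot.wait(.2); s0=bot.read_state(); f=s0['ft_force']; np.save('f0.npy',f); print('free',f.round(2),s0['time_s'])
hit=bot.move_straight([x,y,.069],vel=.04,guard=6); bot.wait(.2); s=bot.read_state(); print(hit,s['position'].round(4),(s['ft_force']-f).round(2),s['time_s'])
if not hit:
    for z in np.arange(.067,.052,-.001):
        bot.move_straight([x,y,z],vel=.02,guard=10); bot.wait(.15); s=bot.read_state(); d=s['ft_force']-f
        print(round(z,4),s['position'].round(4),d.round(2))
        if d[2]>10.3: break
    print(s['opening'],s['time_s'])
```

```text
free [-0.25  0.12 -1.42] 26.775
False [0.5702 0.1476 0.0692] [ 1.21 -0.16  0.44] 28.0
0.067 [0.5702 0.1474 0.067 ] [ 0.97 -0.84 -0.7 ]
0.066 [0.5702 0.1475 0.066 ] [ 0.8  -0.1  -0.18]
0.065 [0.5703 0.1475 0.0652] [-0.36  0.04  2.76]
0.064 [0.5703 0.1475 0.0641] [-0.9   0.59  4.39]
0.063 [0.5703 0.1475 0.0632] [-1.    0.02  5.24]
0.062 [0.5703 0.1475 0.0621] [-1.43  0.19  5.35]
0.061 [0.5703 0.1475 0.0612] [-0.71 -0.25  6.27]
0.06 [0.5703 0.1475 0.0604] [-2.2   0.02  8.23]
0.059 [0.5703 0.1475 0.0596] [-1.9  -0.51  9.44]
0.058 [0.5703 0.1475 0.0587] [-3.16 -0.34  8.9 ]
0.057 [0.5703 0.1475 0.0579] [-3.61 -0.39 10.66]
0.485883593494825 32.4
```

Run:
```python
from h import *
f=np.load('f0.npy'); F=[]
for i in range(10):
    bot.wait(.25); s=bot.read_state(); F.append(np.r_[s['ft_force']-f,s['position'][2]])
F=np.array(F); print(F[:,:3].mean(0).round(2),F[:,2].min(),F[:,2].max(),F[:,3].round(4),s['opening'],s['time_s'])
o=[]
for n in ['scene','side']:
    im=vision.capture(n); u=project(n,[.5703,.1475,.06]).astype(int)
    o.append(cv2.resize(im[u[1]-50:u[1]+45,u[0]-50:u[0]+50],(400,380),interpolation=cv2.INTER_CUBIC))
save(np.hstack(o),'v9')
```

```text
[-3.12 -0.39 10.62] 10.050239911069934 11.346490719428791 [0.0579 0.0579 0.0579 0.0579 0.0579 0.0579 0.0579 0.0579 0.0579 0.0579] 0.48560448717174437 34.9
```

View pics/v9.png

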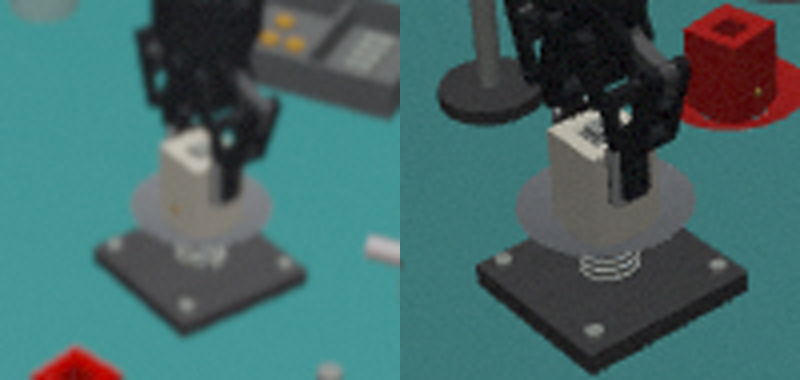

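The holder sits square on the spigot with the spring partly compressed, and the push is steady at about 10.6 N. Handing in.

```bash
python3 -c "
from rig import bot
bot.sign_off(); print(bot.read_state()['time_s'])"
```

```text
the job is handed in; nothing more can be done
the job is handed in; nothing more can be done
```

The white square-bodied holder is on the square spigot, dish down, and I handed the job in with the gripper still holding it pressed against the sprung collar.

**Last checks:**
- **Push:** I held it for 2.5 s at a mean of 10.6 N, ranging from 10.1 to 11.3 N. There was also a side force of about 3 N.
- **Collar:** I estimate it is about 7.5 mm down, judging by arm travel since contact. The 20 mm stop was never approached.
- **Stillness and grip:** The arm's height stayed constant, and the gripper opening stayed at 0.486 with a 60 N grip setting.
- **Position:** Both fixed cameras show the holder upright and square on the spigot.
- **Time:** The clock read 34.9 s at the last check, against the 51 s limit.

**What went wrong on the way:**
- **First grasp closed on nothing:** Touching the bare bench showed the fingertips sit about 40 mm further back than stated, with `tips_ahead` given as 25 mm. I corrected all heights for that, and the holder was not disturbed.
- **First descent caught on the spigot's shoulder:** My measured position was about 2 mm off in x. A short guarded search found the fit at +2 mm.

The views I took showed nothing else out of place, but I did not re-measure the other things on the bench at the end.

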